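# Cover the sample jar that was left open

### The job

In the tablet weighing room, one of the three sample jars in the rack has been left open. Take the wide lid lying on the bench by its knob and set it on the open jar so that it sits level and fully down on the rim. Leave the lids of the two covered jars where they are.

Things in the scene. Friction and masses are not known exactly. Their poses are not given: they have to be found in the camera images.
- rack: Fixed steel rack, base 95 x 325 x 12 mm, with three identical grey jars in a row. Origin: centre of its underside, on the bench; y along the row, z up. Jar axes at y = -105, 0, +105 mm, x = 0. Each jar is round, 64 mm outside, 58 mm inside, rim 60 mm above the bench. Two jars have lids; the open one shows white tablets inside, below 42 mm.
- lid_knob (a point): Loose wide lid on the bench, knob up: steel disc 70 x 5 mm, under it a tapered plug 10 mm deep (50 to 38 mm across) that enters the jar, on top a black round knob 20 mm across, 40 mm tall; 0.12 kg. Point: on the knob's axis, 17 mm below its top, 23 above the disc, 38 above the plug's foot; z up. Seated it is 88 mm above the bench. A smaller lid nearby (44 mm) fits no jar.
- cover_a_knob (a point): Lid A, an identical lid that already covers one of the three jars (any of them; differs from run to run). The point lies on the axis of its black knob, 17 mm below the knob's top, with z up the knob; about 88 mm above the bench
- cover_b_knob (a point): Lid B, an identical lid that already covers one of the three jars (any of them; differs from run to run). The point lies on the axis of its black knob, 17 mm below the knob's top, with z up the knob; about 88 mm above the bench
Things that resemble listed ones, but are neither listed nor needed, are in the scene too. Leave any red or turquoise look-alike of the part that bears lid_knob alone.

How it is judged (in metres and radians):
At the end, for the whole second after the job is handed in: The wide lid is seated on the jar that was open: centred within 10 mm, level within about 8 degrees, its height within 4 mm of fully down; the other two lids are still on their jars and within 15 mm of where they were (x of lid_knob in the frame of rack between -0.01 and 0.01 m and z of lid_knob in the frame of rack between 0.084 and 0.092 m and angle between lid_knob's own z axis and vertical below 0.15 rad and (y of lid_knob in the frame of rack between -0.115 and -0.095 m or y of lid_knob in the frame of rack between -0.01 and 0.01 m or y of lid_knob in the frame of rack between 0.095 and 0.115 m) and distance of each of cover_a_knob, cover_b_knob from where it was at the start of the episode below 0.015 m and z of cover_a_knob in the frame of rack between 0.082 and 0.094 m and z of cover_b_knob in the frame of rack between 0.082 and 0.094 m); the robot touches nothing.
It fails at once if the lid of a covered jar is lifted or shifted by more than 15 mm (distance of any of cover_a_knob, cover_b_knob from where it was at the start of the episode above 0.015 m).
It also fails if it takes over 35 s, if anything falls off the work surface, if the arm or the gripper's body presses on something with over 40 N, if the wrist force passes 120 N, or if a joint passes its speed limit or range.

### The arm

A 6-joint arm with a two-finger parallel gripper is mounted at the origin on the work surface. World frame = base frame: x ahead of the robot, y to its left, z up, the work surface at z = 0. Lengths are in mm, angles in rad, forces in N, time in s.
With the tool pointing down it reaches from about 300 to 775 mm from the base axis. Payload 14.6 kg.
Tool frame: the origin (TCP) lies between the finger pads; the fingertips stand 22 mm ahead of it and the grasp point (between the pads) lies 3 mm ahead of it (manip.tcp_to_tips is the distance from the TCP to the fingertips, in mm); y points along the fingers, z is the direction in which the jaws open and shut, and the axes are right-handed (so a half turn about y gives the same grasp; the last joint's range is limited). The gripper opens to 94 mm and grips with 3 to 60 N. Pads are 16 mm wide; open, the fingers measure 119 mm over their backs; the gripper's body (75 mm by 177 mm) begins 78 mm behind the grasp point.
Start: joints at [1.125, 0.3, 1.521, -0, 1.321, -0.067], TCP at [203.39, 511.001, 227.446] pointing down, gripper open.
Joint ranges: [-3.03, 3.03], [-0.79, 2.21], [0.23, 2.52], [-1.04, 4.18], [0, 3.07], [-2.55, 2.55]. Speed limits (rad/s): [2.22, 2.22, 2.57, 3.14, 3.14, 3.14].

### API

Orientations are given as [roll, pitch, yaw] about the fixed x, y, z axes, in that order (R = Rz(yaw) Ry(pitch) Rx(roll)).
In Python, from cell import manip gives the robot as it stands.
- The arm moves only by the shell command python3 -m jog 'ROWS' [OPENING] [FORCE]. ROWS is JSON, one flat list of numbers, 6 for each row, row after row: the shift along the tool's x, y, z in mm, then the turn, a rotation vector about the tool's x, y, z in degrees. A call has 1 to 10 rows; each row is the pose to reach, as a shift and turn from the pose commanded when the call began, along the tool's axes at that moment; what a row does not reach only later rows make up. A row lasts 1/12 s, in which the tool goes at most 41.7 mm and 7.16 degrees, less where a joint would pass 70% of its speed; a pose out of reach is approached as far as the arm can. A call with a gripper value outside its range is refused whole. OPENING is the finger opening in mm, from 0 to 94, set as the call begins (- or left out, the last holds). The fingers move at their own pace and stop on an object; FORCE is the grip in N (left out, the last holds). Time passes only in rows, so rows that repeat a pose let the fingers close. It gives the time, the measured TCP pose, the force and the opening at its end, in the units of the state.
- manip.read_state(): the state, without advancing time (a new reading comes with each control period).
- manip.camera(name): name is "side" or "top" or "wrist"; returns a dict with "img" (480x640x3 uint8, red, green, blue), "intrinsics" (3x3 intrinsics, pixels), "origin" and "orientation" of the camera in the world. Camera axes: x right, y down, z forward; pixel columns grow to the right and rows downward; lengths in mm; the calibration is good to about 2 mm. The wrist camera is an equidistant fisheye: a pixel r from the principal point sees the ray r / f radians off the axis. A picture is of the moment at which its call begins. There is no depth.
- manip.sign_off(): hands the job in, once; it reports no verdict.
Trained networks look in a picture, given as the dict that the camera call returned (one of the last four; its "shot" number tells which), for a name from the list of things; names that differ only in an ending like _2 or _b are one class to them, and where a whole thing is asked for, a point or a joint stands for the part that bears it (a point fixed in the world has none). Each returns a list of dicts, best first, with "score" (0 to 1); they miss things now and then, are a little off and sometimes report something else, mostly with a low value. They report only what shows in the picture. A call takes as long as a camera call. They do not tell look-alikes from the thing itself.
- manip.masks_of(thing, picture): "pixels" (480x640 bool, what is visible of it) and "xy" ([column, row] in pixels, amid what is visible of it).
- manip.tip_of(thing, picture): "xy" ([column, row] in pixels: a listed point, or the origin of a listed thing).
The state is a dict: "clock": time; "joints": joint angles; "qd": joint speeds; "effort": joint torques, N m; "eef_pos": TCP position; "eef_rot": TCP orientation; "wrist_force": force on the tool from outside, world axes, zero at the start; "moment": the same for the moment, N m; "finger_gap": finger opening in mm.
Only numpy, scipy, OpenCV 4.12 (cv2) and the standard library are available. Lean on these libraries where they do the work, as an engineer would, in place of code of your own. Each camera call takes 0.05 s, during which the arm holds its last target.

## Working session

There is one attempt and no reset: what is moved stays moved. The work goes in short steps, Python scripts to look and compute and a shell command to move; the robot and the scene stay as the last step left them, time stands still between calls to the robot, and variables do not carry over. Pictures are saved under pics/ and viewed, and the job is handed in when it is done.

```bash
mkdir -p pics; ls; cat > h.py <<'E'
import numpy as np,cv2,json
from cell import manip
from scipy.spatial.transform import Rotation as R
def save(p,n): cv2.imwrite('pics/'+n,p['img'][:,:,::-1])
def rot(o):
    o=np.array(o,float)
    return o if o.shape==(3,3) else R.from_euler('xyz',o).as_matrix()
def ray(p,uv,fish=False):
    K=np.array(p['intrinsics']);x=(uv[0]-K[0,2])/K[0,0];y=(uv[1]-K[1,2])/K[1,1]
    if fish:
        r=np.hypot(x,y);d=np.array([x/r*np.sin(r),y/r*np.sin(r),np.cos(r)]) if r>0 else np.array([0,0,1.])
    else: d=np.array([x,y,1.])
    d=rot(p['orientation'])@d
    return np.array(p['origin'],float),d/np.linalg.norm(d)
def atz(p,uv,z,fish=False):
    o,d=ray(p,uv,fish);return o+d*(z-o[2])/d[2]
E
python3 - <<'E'
from h import *
print(manip.read_state())
for n in ['top','side']:
    p=manip.camera(n);save(p,n+'1.png');print(n,p['intrinsics'],p['origin'],p['orientation'])
    for t in ['rack','lid_knob','cover_a_knob']:
        print(t,[(np.round(m['xy']),round(m['score'],2)) for m in manip.masks_of(t,p)],[(np.round(m['xy'],1),round(m['score'],2)) for m in manip.tip_of(t,p)])
E
```

```text
pics
{'clock': 0.0, 'joints': array([ 1.12540751e+00,  3.00468962e-01,  1.52158218e+00,  7.54697910e-06,
        1.32070254e+00, -6.66064800e-02]), 'qd': array([-0.00030328, -0.00051724, -0.00137652, -0.00041696, -0.00176541,
        0.00064925]), 'effort': array([ 5.63646372e-04, -5.31828904e+01, -3.52712417e+01,  7.08940532e-02,
        2.45553948e-02, -1.16721890e-04]), 'eef_pos': array([203.28545736, 510.79598057, 226.88702479]), 'eef_rot': array([-1.57195429e+00,  8.45684757e-05, -3.78784258e-01]), 'wrist_force': array([ 1.12026267, -0.60218445, -0.1938349 ]), 'moment': array([ 4.83941857e-05,  2.53894857e-02, -2.99017441e-02]), 'finger_gap': 93.88767010988715}
top [[473.04032104   0.         323.39973399]
 [  0.         473.04032104 239.23003505]
 [  0.           0.           1.        ]] [ 394.38978542  -62.20554869 1216.84287684] [-3.02223987 -0.02295745 -1.57786155]
rack [(array([229., 242.]), 0.58)] [(array([244.2, 236.9]), 0.95)]
lid_knob [(array([403., 288.]), 0.96), (array([464., 199.]), 0.79), (array([468., 257.]), 0.7)] [(array([418. , 232.7]), 0.95), (array([475. , 257.3]), 0.94), (array([464.7, 197.9]), 0.93), (array([407.1, 291.2]), 0.78)]
cover_a_knob [(array([243., 233.]), 0.87)] [(array([240.5, 231.2]), 0.95)]
side [[497.01332502   0.         320.40136423]
 [  0.         497.01332502 245.23922857]
 [  0.           0.           1.        ]] [ 132.90825975 -698.69467718  885.18047367] [-2.39341855e+00 -1.59374365e-06 -5.65740893e-01]
rack [(array([286., 223.]), 0.79)] [(array([283.8, 219.5]), 0.95)]
lid_knob [(array([395., 348.]), 0.93), (array([474., 369.]), 0.84), (array([331., 361.]), 0.74), (array([415., 410.]), 0.59)] [(array([478.9, 362.3]), 0.87), (array([332.4, 356.1]), 0.82), (array([416. , 405.7]), 0.69), (array([391.9, 340.7]), 0.58)]
cover_a_knob [(array([286., 200.]), 0.58)] [(array([284.4, 192.8]), 0.59), (array([283.3, 218.3]), 0.28)]
```

View pics/top1.png

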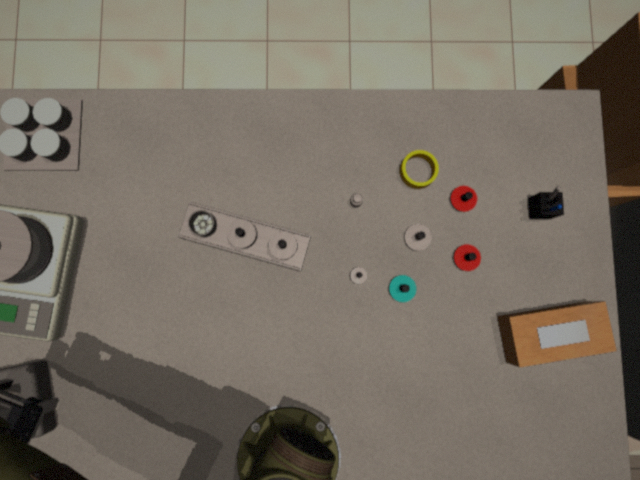

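View pics/side1.png

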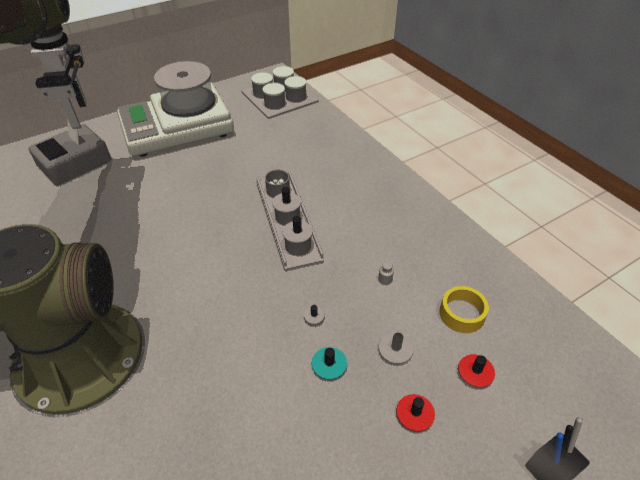

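Candidates for the wide lid (top image): the steel disc at (418,237), the small steel lid at (359,275), the turquoise one at (403,288), and the red ones at (464,199) and (467,257). The description fits the steel disc at (418,237). The open jar is at (203,223).

```bash
python3 - <<'E'
from h import *
ps={n:manip.camera(n) for n in ['top','side']}
t,s=ps['top'],ps['side']
def tri(a,b):
    o1,d1=ray(t,a);o2,d2=ray(s,b)
    A=sum(np.eye(3)-np.outer(d,d) for d in(d1,d2));bb=(np.eye(3)-np.outer(d1,d1))@o1+(np.eye(3)-np.outer(d2,d2))@o2
    x=np.linalg.solve(A,bb);e=[np.linalg.norm(np.cross(x-o,d)) for o,d in((o1,d1),(o2,d2))];return x.round(1),np.round(e,1)
print('lid',tri((418,232.7),(391.9,340.7)),atz(t,(418,232.7),38),atz(s,(391.9,340.7),38))
print('rack',tri((244.2,236.9),(283.8,219.5)),atz(t,(244.2,236.9),0),atz(s,(283.8,219.5),0))
for uv in [(202.5,223),]: print('jar top',atz(t,uv,60))
for uv in [(278,176)]: print('jar side',atz(s,uv,60))
print('cov mid',atz(t,(240.5,231.2),88),atz(s,(284.4,192.8),88))
a=cv2.resize(t['img'][195:295,380:500],None,fx=4,fy=4,interpolation=2)
b=cv2.resize(t['img'][195:280,170:320],None,fx=4,fy=4,interpolation=2)
c=cv2.resize(s['img'][300:400,340:460],None,fx=4,fy=4,interpolation=2)
d=cv2.resize(s['img'][160:270,240:340],None,fx=4,fy=4,interpolation=2)
for n,i in zip('abcd',(a,b,c,d)): cv2.imwrite(f'pics/c_{n}.png',i[:,:,::-1])
E
```

```text
lid (array([ 545.6, -327.3,   31.8]), array([7.1, 7.1])) [ 551.18696906 -329.4528834    38.        ] [ 535.755211   -327.53545094   38.        ]
rack (array([543.1, 113.9,   6. ]), array([3.5, 3.5])) [547.0983014  113.40828977   0.        ] [542.50984798 120.66736761   0.        ]
jar top [574.44909434 207.37364136  60.        ]
jar side [582.0971312  214.50802931  60.        ]
cov mid [549.87446398 109.72983498  88.        ] [548.85696648 119.29701642  88.        ]
```

View pics/c_b.png

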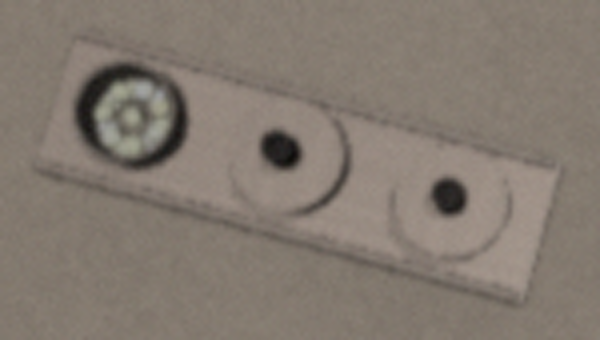

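View pics/c_c.png

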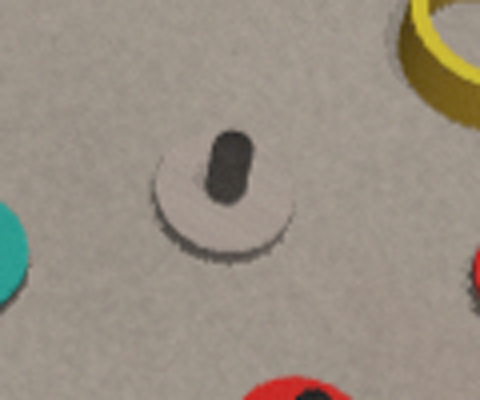

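View pics/c_d.png

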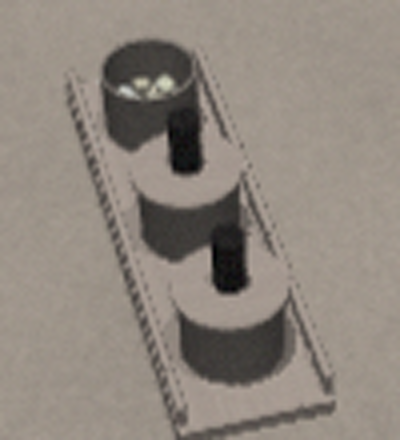

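View pics/c_a.png

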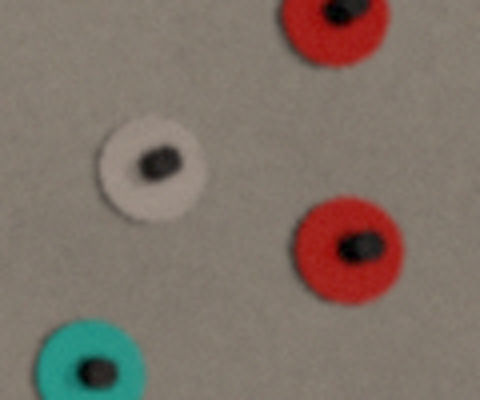

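```bash
python3 - <<'E'
from h import *
t=manip.camera('top');s=manip.camera('side');w=manip.camera('wrist');save(w,'w1.png')
st=manip.read_state();Rt=rot(st['eef_rot'])
print('wrist off tool',Rt.T@(np.array(w['origin'])-st['eef_pos']),'axis in tool',Rt.T@rot(w['orientation']),w['intrinsics'])
print('lid disc z15',atz(t,(418,237),15),atz(s,(396,349),15))
print('lid knobtop z55',atz(t,(421.5,234.5),55),atz(s,(398,335),55))
print('jar rim',atz(t,(202.8,224),60),atz(s,(277,177.5),60))
E
```

```text
wrist off tool [ -81.2032389  -157.20779518    0.32758795] axis in tool [[-3.45531234e-04  9.60024738e-01  2.79914956e-01]
 [ 1.25184654e-03 -2.79914338e-01  9.60024164e-01]
 [ 9.99999157e-01  6.82128902e-04 -1.10508450e-03]] [[371.64829954   0.         322.84427229]
 [  0.         371.64829954 235.0782879 ]
 [  0.           0.           1.        ]]
lid disc z15 [ 543.0862693  -334.32112062   15.        ] [ 541.72004492 -337.08316846   15.        ]
lid knobtop z55 [ 544.37110325 -334.2141759    55.        ] [ 545.69223288 -331.16597833   55.        ]
jar rim [571.95975301 206.58250871  60.        ] [576.93900894 210.56262674  60.        ]
```

```bash
python3 -m jog '[38,0,-12,0,0,0, 76,0,-24,0,0,0, 114,0,-36,0,0,0, 152,0,-48,0,0,0, 190,0,-60,0,0,0, 228,0,-72,0,0,0, 266,0,-84,0,0,0, 304,0,-96,0,0,0, 342,0,-108,0,0,0, 380,0,-120,0,0,0]' 60
```

```text
clock: 1.78
eef_pos: [513.4, 257.4, 227.6]
eef_rot: [-1.571, -0.0, -0.379]
wrist_force: [0.4, -0.2, -0.4]
finger_gap: 60.0
```

```bash
python3 -m jog '[38,0,-12,0,0,0, 77,0,-24,0,0,0, 77,0,-24,0,0,0, 77,0,-24,0,0,0]'
python3 - <<'E'
from h import *
w=manip.camera('wrist');save(w,'w2.png');print(manip.read_state()['eef_pos'],manip.read_state()['eef_rot'])
for t in ['rack','cover_a_knob']:
  for f in (manip.masks_of,manip.tip_of):
    print(t,[(np.round(m['xy']),round(m['score'],2)) for m in f(t,w)])
  z=0 if t=='rack' else 88
  for m in manip.tip_of(t,w): print(atz(w,m['xy'],z,True))
E
```

```text
clock: 2.12
eef_pos: [575.6, 206.8, 226.7]
eef_rot: [-1.571, 0.001, -0.382]
wrist_force: [-1.7, 0.5, 0.5]
finger_gap: 60.2
[574.72702792 207.94364535 227.00106743] [-1.57113226e+00  7.17992404e-04 -3.79884137e-01]
rack [(array([275., 206.]), 0.88)]
rack [(array([232., 218.]), 0.9)]
[549.22641709 111.10986839   0.        ]
cover_a_knob [(array([216., 237.]), 0.96)]
cover_a_knob [(array([206., 241.]), 0.58)]
[547.83238103 108.92476296  88.        ]
```

View pics/w2.png

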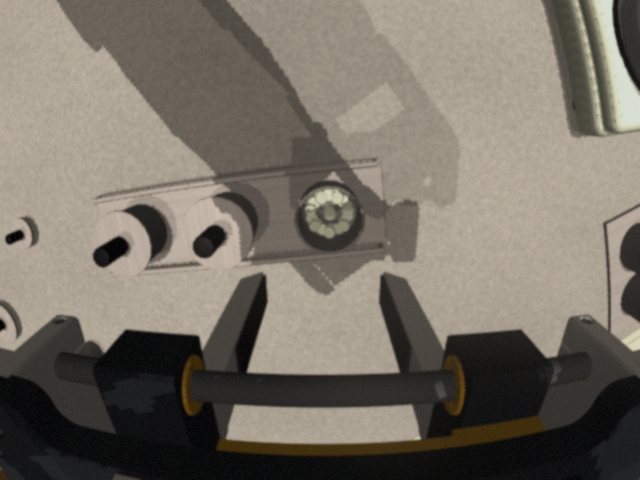

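```bash
python3 - <<'E'
from h import *
w=manip.camera('wrist')
c=cv2.resize(w['img'][160:280,270:400],None,fx=4,fy=4,interpolation=2);cv2.imwrite('pics/w2c.png',c[:,:,::-1])
for u in [(329,216),(296,216),(363,216),(329,181),(329,251)]: print(atz(w,u,60,True).round(1))
E
```

```text
[572.3 215.7  60. ]
[561.3 188.1  60. ]
[583.5 244.3  60. ]
[542.8 227.3  60. ]
[603.2 203.7  60. ]
```

View pics/w2c.png

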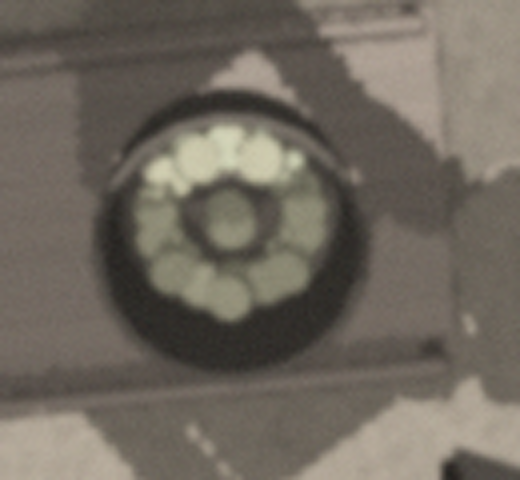

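```bash
python3 - <<'E'
from h import *
w=manip.camera('wrist')
K=np.array(w['intrinsics'])
def proj(X):
    v=rot(w['orientation']).T@(np.array(X)-np.array(w['origin']));th=np.arctan2(np.hypot(v[0],v[1]),v[2]);f=np.arctan2(v[1],v[0])
    return np.array([K[0,2]+K[0,0]*th*np.cos(f),K[1,2]+K[1,1]*th*np.sin(f)])
c=atz(w,(328.5,220),60,True);print(c)
im=cv2.resize(w['img'][160:280,270:400],None,fx=4,fy=4,interpolation=2)[:,:,::-1].copy()
for r in(29,32):
    pts=[(proj(c+[r*np.cos(a),r*np.sin(a),0])-[269.5,159.5])*4 for a in np.linspace(0,6.28,60)]
    cv2.polylines(im,[np.int32(pts)],True,(0,0,255) if r==29 else (0,255,0),1)
cv2.imwrite('pics/w2d.png',im)
E
```

```text
[575.67565608 213.81842987  60.        ]
```

View pics/w2d.png

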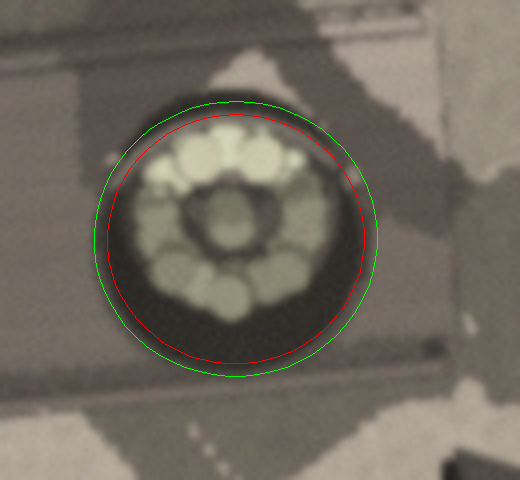

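```bash
python3 -m jog '[12,0,-36,0,0,0, 24,0,-72,0,0,0, 36,0,-108,0,0,0, 48,0,-144,0,0,0, 61,0,-184,0,0,0, 74,0,-222,0,0,0, 86,0,-258,0,0,0, 98,0,-294,0,0,0, 111,0,-332,0,0,0, 123,0,-370,0,0,0]' 60
```

```text
clock: 3.4
eef_pos: [551.8, -182.7, 227.7]
eef_rot: [-1.571, -0.0, -0.378]
wrist_force: [0.4, 0.3, -0.1]
finger_gap: 59.9
```

```bash
python3 -m jog '[12,5,-36,0,0,0, 24,12,-72,0,0,0, 36,25,-108,0,0,0, 49,37,-145,0,0,0, 49,37,-145,0,0,0, 49,37,-145,0,0,0, 49,37,-145,0,0,0]'
python3 - <<'E'
from h import *
w=manip.camera('wrist');save(w,'w3.png');st=manip.read_state();print(st['eef_pos'],st['eef_rot'])
t='lid_knob'
for m in manip.tip_of(t,w): print('tip',m['xy'].round(1) if hasattr(m['xy'],'round') else m['xy'],m['score'],atz(w,m['xy'],38,True))
for m in manip.masks_of(t,w): print(np.round(m['xy']),m['score'])
E
```

```text
clock: 3.98
eef_pos: [544.2, -333.3, 190.6]
eef_rot: [-1.571, -0.0, -0.379]
wrist_force: [-0.3, 1.2, 0.6]
finger_gap: 60.0
[ 544.51467776 -332.90680508  191.04129874] [-1.57078368e+00 -7.00221625e-04 -3.77819698e-01]
tip [248.9, 359.1] 0.98 [ 647.33247011 -455.45175027   38.        ]
tip [306.4, 63.1] 0.9 [ 411.64638186 -295.09159387   38.        ]
tip [323.2, 225.3] 0.82 [ 544.71091699 -333.18791257   38.        ]
tip [174.2, 223.4] 0.78 [ 492.55159037 -458.31228217   38.        ]
[323. 219.] 0.83
[266. 348.] 0.65
[310.  68.] 0.64
[185. 216.] 0.57
[593.  91.] 0.56
```

View pics/w3.png

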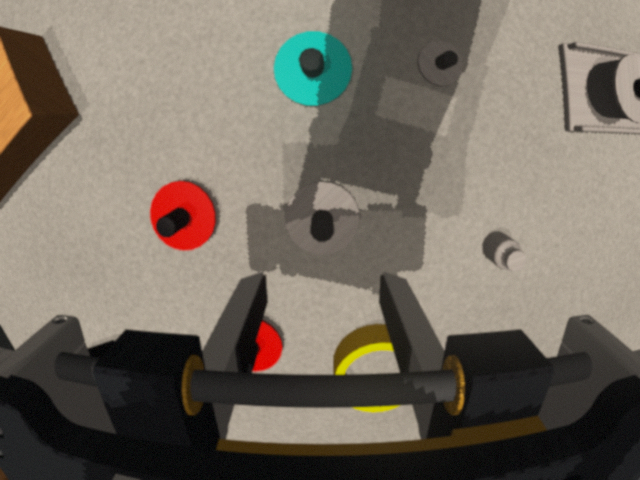

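Picture w3: the wide steel lid is at (322,217) with its knob at (322,225). That is between the fingers (columns 265 and 380), and the position matches the TCP. The look-alikes are turquoise (312,67), red (183,215) and (262,345), and the small lid (440,62). Descending.

```bash
python3 -m jog '[0,35,0,0,0,0, 0,70,0,0,0,0, 0,105,0,0,0,0, 0,125,0,0,0,0, 0,138,0,0,0,0, 0,147,0,0,0,0, 0,147,0,0,0,0, 0,147,0,0,0,0]' 60
python3 -m jog '[0,0,0,0,0,0, 0,0,0,0,0,0, 0,0,0,0,0,0, 0,0,0,0,0,0, 0,0,0,0,0,0, 0,0,0,0,0,0, 0,0,0,0,0,0, 0,0,0,0,0,0, 0,0,0,0,0,0, 0,0,0,0,0,0]' 10 30
```

```text
clock: 4.8
eef_pos: [544.7, -334.0, 44.6]
eef_rot: [-1.571, -0.001, -0.378]
wrist_force: [0.5, 0.1, -0.3]
finger_gap: 60.1
clock: 5.63
eef_pos: [544.1, -333.9, 43.5]
eef_rot: [-1.571, -0.0, -0.379]
wrist_force: [-0.6, -0.8, 0.9]
finger_gap: 19.4
```

```bash
python3 -m jog '[0,-10,0,0,0,0, 0,-30,0,0,0,0, 0,-60,0,0,0,0, 0,-95,0,0,0,0, 0,-130,0,0,0,0, 0,-160,0,0,0,0, 0,-180,0,0,0,0, 0,-185,0,0,0,0]'
python3 - <<'E'
from h import *
w=manip.camera('wrist');save(w,'w4.png')
E
```

```text
clock: 6.3
eef_pos: [544.8, -334.3, 233.2]
eef_rot: [-1.572, -0.006, -0.379]
wrist_force: [0.4, 0.0, -0.8]
finger_gap: 19.2
```

View pics/w4.png

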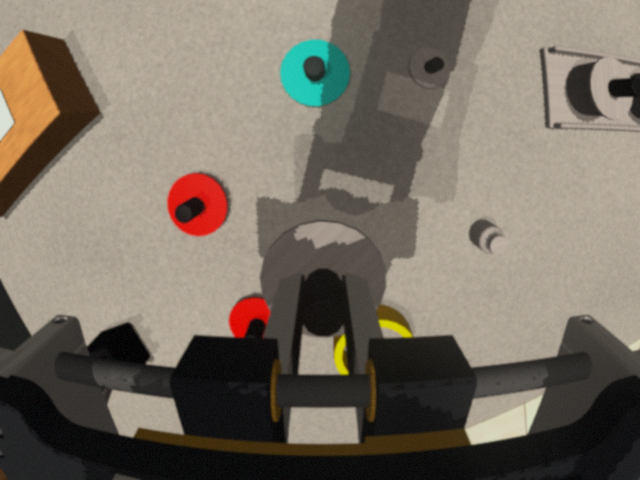

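Picture w4: the lid hangs from the fingers, with its disc centred at about (323,280). Carrying it to the jar.

```bash
python3 -m jog '[-6,0,18,0,0,0, -18,0,54,0,0,0, -30,0,90,0,0,0, -43,0,128,0,0,0, -56,0,166,0,0,0, -69,0,205,0,0,0, -81,0,243,0,0,0, -94,0,281,0,0,0, -107,0,319,0,0,0, -119,0,357,0,0,0]'
python3 -m jog '[-12,0,36,0,0,0, -24,0,72,0,0,0, -36,0,108,0,0,0, -45,0,135,0,0,0, -52,0,155,0,0,0, -55,0,163,0,0,0, -55,0,163,0,0,0, -55,0,163,0,0,0, -55,0,163,0,0,0]'
python3 - <<'E'
from h import *
w=manip.camera('wrist');save(w,'w5.png');s=manip.camera('side');save(s,'s5.png');st=manip.read_state();print(st['eef_pos'],st['eef_rot'])
c=cv2.resize(w['img'][140:340,200:460],None,fx=3,fy=3,interpolation=2);cv2.imwrite('pics/w5c.png',c[:,:,::-1])
E
```

```text
clock: 7.18
eef_pos: [564.6, 43.8, 226.8]
eef_rot: [-1.572, 0.002, -0.379]
wrist_force: [1.1, 0.4, -0.5]
finger_gap: 19.7
clock: 7.93
eef_pos: [574.8, 212.2, 228.0]
eef_rot: [-1.571, 0.001, -0.38]
wrist_force: [-0.3, 0.3, -0.8]
finger_gap: 19.4
[574.91115649 212.2609558  228.4165782 ] [-1.57096947e+00 -5.04704609e-06 -3.80310191e-01]
```

View pics/w5c.png

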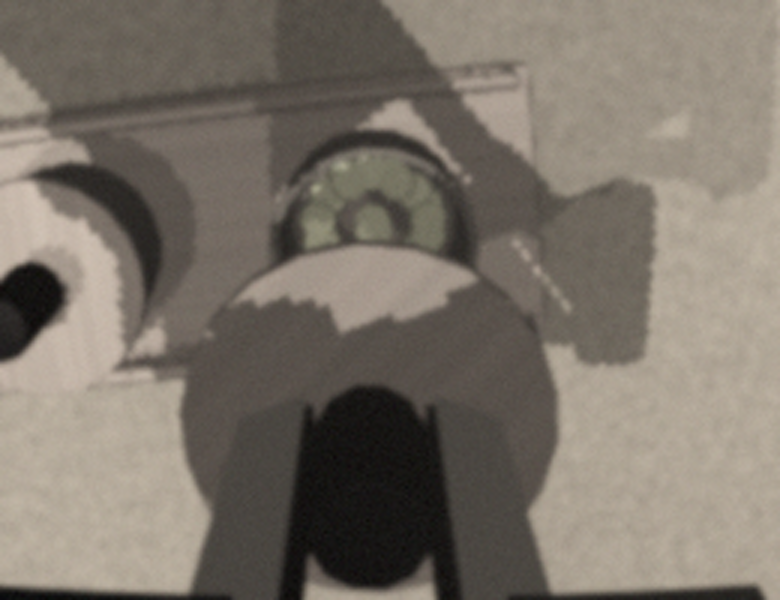

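View pics/s5.png

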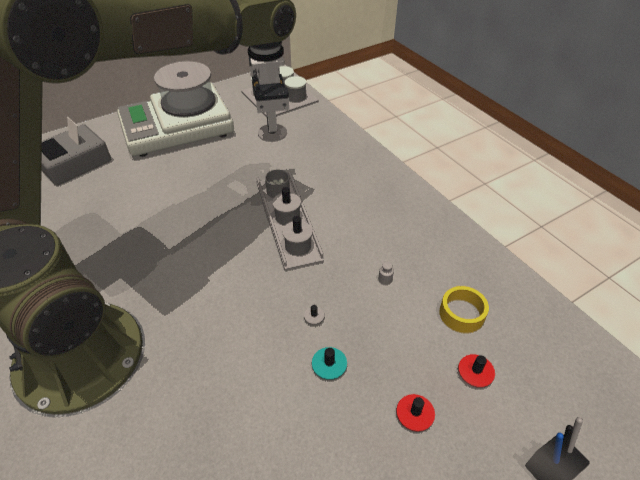

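```bash
python3 - <<'E'
from h import *
w=manip.camera('wrist')
K=np.array(w['intrinsics'])
def proj(X):
    v=rot(w['orientation']).T@(np.array(X)-np.array(w['origin']));th=np.arctan2(np.hypot(v[0],v[1]),v[2]);f=np.arctan2(v[1],v[0])
    return np.array([K[0,2]+K[0,0]*th*np.cos(f),K[1,2]+K[1,1]*th*np.sin(f)])
im=cv2.resize(w['img'][140:340,200:460],None,fx=3,fy=3,interpolation=2)[:,:,::-1].copy()
st=manip.read_state();T=np.array(st['eef_pos'])
def ring(c,r,col):
    pts=[(proj(np.array(c)+[r*np.cos(a),r*np.sin(a),0])-[199.5,139.5])*3 for a in np.linspace(0,6.28,60)]
    cv2.polylines(im,[np.int32(pts)],True,col,1)
ring((T[0],T[1],60),32,(0,255,0)); ring((T[0],T[1],60),29,(0,0,255))
ring((T[0],T[1],T[2]-3-23-1.5),35,(255,0,0))
cv2.imwrite('pics/w5d.png',im);print(T)
E
```

```text
[574.90447272 212.43821107 228.52591486]
```

View pics/w5d.png

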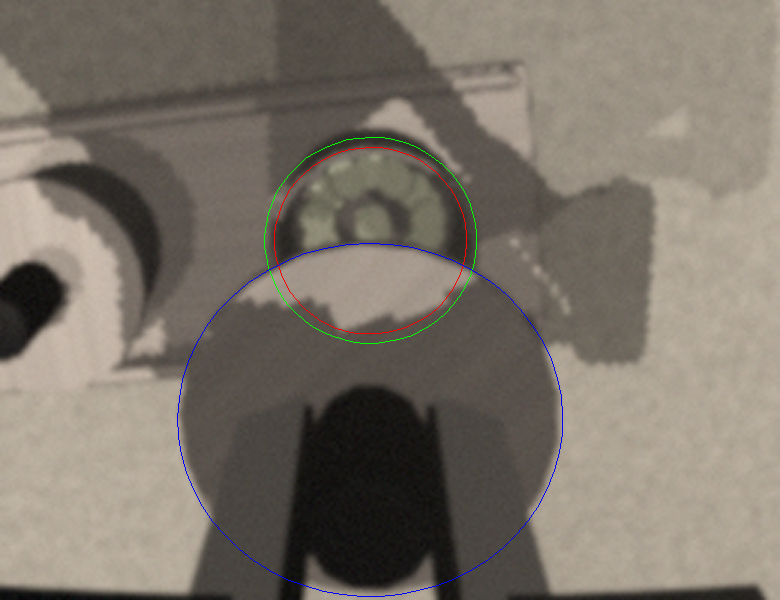

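```bash
python3 -m jog '[0,20,0,0,0,0, 0,45,0,0,0,0, 0,70,0,0,0,0, 0,90,1,0,0,0, 0,103,1,0,0,0, 0,108,1,0,0,0, 0,108,1,0,0,0, 0,108,1,0,0,0]'
python3 - <<'E'
from h import *
w=manip.camera('wrist');s=manip.camera('side');t=manip.camera('top')
a=cv2.resize(w['img'][140:340,200:460],(390,300));b=cv2.resize(s['img'][100:250,200:395],(390,300),interpolation=2)
c=cv2.resize(t['img'][170:290,160:316],(390,300),interpolation=2)
cv2.imwrite('pics/m6.png',np.vstack([np.hstack([a,b]),np.hstack([c,c*0])])[:,:,::-1])
E
```

```text
clock: 8.75
eef_pos: [575.5, 214.3, 121.3]
eef_rot: [-1.57, -0.001, -0.379]
wrist_force: [0.5, 0.3, -0.7]
finger_gap: 19.7
```

View pics/m6.png

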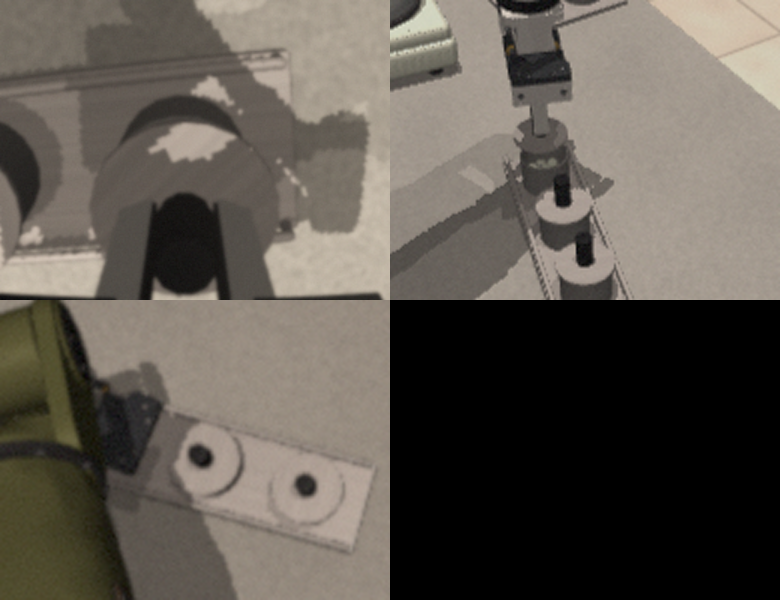

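Picture m6: in the side inset, the lid (541,134) hangs straight above the jar (543,165). In the wrist inset, the disc covers the rim evenly. Lowering slowly.

```bash
python3 -m jog '[0,6,0,0,0,0, 0,12,0,0,0,0, 0,17,0,0,0,0, 0,20,0,0,0,0, 0,22,0,0,0,0, 0,22,0,0,0,0]'

```

```text
clock: 9.4
eef_pos: [574.9, 214.5, 97.8]
eef_rot: [-1.571, 0.001, -0.379]
wrist_force: [0.1, 1.2, -1.5]
finger_gap: 19.6
```

```bash
python3 -m jog '[0,1,0,0,0,0, 0,2,0,0,0,0, 0,3,0,0,0,0, 0,3,0,0,0,0, 0,3,0,0,0,0]'

```

```text
clock: 9.82
eef_pos: [575.1, 214.5, 95.5]
eef_rot: [-1.571, -0.0, -0.379]
wrist_force: [-0.0, 0.1, -2.1]
finger_gap: 19.5
```

```bash
python3 -m jog '[0,1,0,0,0,0, 0,2,0,0,0,0, 0,2,0,0,0,0, 0,2,0,0,0,0]'

```

```text
clock: 10.15
eef_pos: [575.2, 214.5, 93.6]
eef_rot: [-1.571, -0.0, -0.379]
wrist_force: [-0.0, 0.4, -0.5]
finger_gap: 19.3
```

```bash
python3 -m jog '[0,1,0,0,0,0, 0,1,0,0,0,0, 0,1,0,0,0,0]'
python3 -m jog '[0,1,0,0,0,0, 0,1,0,0,0,0, 0,1,0,0,0,0]'
```

```text
clock: 10.4
eef_pos: [575.2, 214.5, 93.5]
eef_rot: [-1.57, -0.001, -0.379]
wrist_force: [-5.5, -1.7, 10.1]
finger_gap: 19.4
clock: 10.65
eef_pos: [575.3, 214.5, 93.4]
eef_rot: [-1.57, -0.001, -0.379]
wrist_force: [-9.6, -2.9, 18.7]
finger_gap: 19.3
```

Contact came at TCP z of about 93.5, the height expected for a seated lid. Relieving the push, then releasing.

```bash
python3 -m jog '[0,-1,0,0,0,0, 0,-2,0,0,0,0, 0,-2,0,0,0,0]'
python3 -m jog '[0,0,0,0,0,0, 0,0,0,0,0,0, 0,0,0,0,0,0, 0,0,0,0,0,0, 0,0,0,0,0,0, 0,0,0,0,0,0]' 46
python3 -m jog '[0,-10,0,0,0,0, 0,-30,0,0,0,0, 0,-65,0,0,0,0, 0,-100,0,0,0,0, 0,-132,0,0,0,0, 0,-135,0,0,0,0, 0,-135,0,0,0,0]'
python3 - <<'E'
from h import *
w=manip.camera('wrist');save(w,'w7.png');s=manip.camera('side')
cv2.imwrite('pics/s7.png',cv2.resize(s['img'][130:280,220:370],None,fx=4,fy=4,interpolation=2)[:,:,::-1])
for m in manip.tip_of('lid_knob',w)+manip.tip_of('cover_a_knob',w): print(np.round(m['xy'],1),round(m['score'],2),atz(w,m['xy'],88,True))
E
```

```text
clock: 10.9
eef_pos: [575.1, 214.5, 93.5]
eef_rot: [-1.571, -0.0, -0.379]
wrist_force: [-1.4, -1.4, 4.4]
finger_gap: 19.6
clock: 11.4
eef_pos: [575.1, 214.5, 93.4]
eef_rot: [-1.571, 0.0, -0.379]
wrist_force: [-0.4, -0.5, -0.1]
finger_gap: 46.2
clock: 11.98
eef_pos: [575.7, 214.7, 231.3]
eef_rot: [-1.568, -0.004, -0.379]
wrist_force: [-0.3, 0.5, 0.1]
finger_gap: 46.0
[323.6 227.4] 0.94 [576.26023572 215.58905158  88.        ]
[201.1 246. ] 0.79 [551.88660466 109.11121121  88.        ]
[226.  219.5] 0.31 [538.91180932 141.04175085  88.        ]
```

View pics/w7.png

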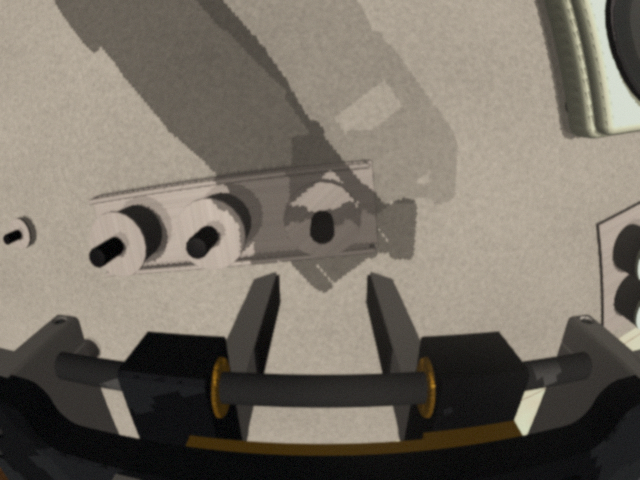

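View pics/s7.png

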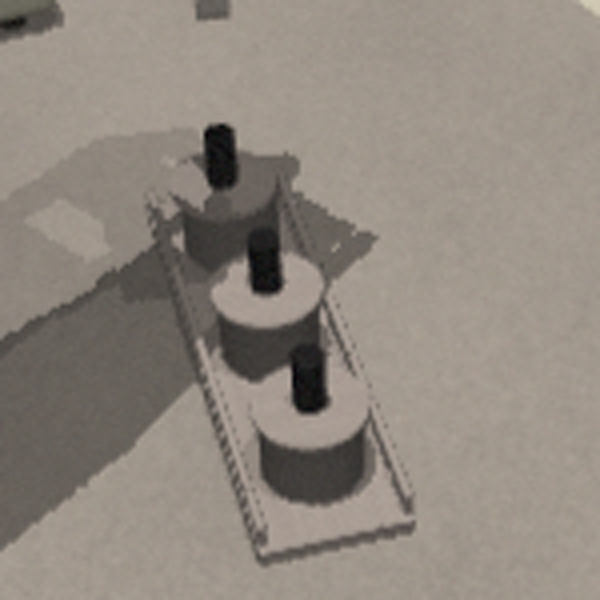

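The three lids look alike: level, with the knobs in one line at (220,155), (264,260) and (308,377) in the side crop. Handing in.

```bash
python3 -c "
from cell import manip
print(manip.sign_off(),manip.read_state()['clock'])"
```

```text
the job is handed in; nothing more can be done
the job is handed in; nothing more can be done
```

I picked up the wide steel lid by its knob, set it on the open jar at the far-left end of the rack (top view), and handed the job in at about 12 s. The handing-in call gives no verdict.

**Seating:** The lid met the rim at a TCP height of about 93.5 mm, close to the 94 mm I expected for fully down. I pressed with up to about 19 N, with about 10 N sideways, then eased off and released. In the last side view it looks level and in line with the other two lids.

**Covered jars:** I never touched their lids, and they look unmoved in the last pictures. The gripper ended clear, about 135 mm above the seated lid.

**Checks that disagreed:**
- **Jar position:** The first top-view estimate put the jar about 7 mm from the wrist-camera one. I went with the wrist camera because it was closer and its overlay matched the rim to about 1 mm.
- **Lid spacing:** The last wrist view puts the lid about 109 mm from the middle knob instead of 105 mm. That is within the few millimetres the networks can be off, and the lid should still be within 10 mm of centre.

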